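Draw the pre-filter from the stone-dust extractor and present it over the tray

TASK

Lift the flap on top of the grey dust extractor until it stands upright or leans back and leave it standing open, then draw the hidden pre-filter plate straight up out of its guides by its pull tab. Keeping the dusty plate upright, carry it to the open steel dust tray and finish holding it there for brushing off: upright and still, its whole long lower edge over the inside of the tray, clear of the rim but no more than a hand's breadth (about 10 cm) above it. Do not let go of it at the end, and leave the tray, tools and stones on the bench where they lie.

Things in the scene. Friction and masses are not known exactly. Their poses are not given: they have to be found in the camera images.
- extractor: Bench-top dust extractor, a grey sheet-steel box fixed to the bench, 280 (x) by 240 (y) by 170 mm high, left or right of the robot, turned up to 0.3 rad. Origin: centre of its underside; x points from the intake grille (front, nearer the robot) to the fan housing, y along the grille, z up. Its front half, x -135 to 8 mm, is an open-topped bay under the flap.
- filter_bay (a point): Middle of the sill in the bay, at x -75, y 0, z 30 mm of the extractor: the pre-filter plate's foot stands here, its ends in upright guide channels (1.5 mm play fore and aft, 2 mm endways) that end at z 135. Front wall 60 mm ahead, top z 170. Behind, x -52 to -8, is a thick pleated fine filter, screwed in, top z 122. The upright flap is 75 mm behind.
- flap (a joint): Angle of the extractor's flap (rad): 0 shut, 1.57 upright, stop at 1.9; open means past 1.2. It starts shut or up to 0.15 ajar. Its friction hinge lets it stay wherever it is left; lifting it takes about 4 to 5 N at the handle.
- flap_handle (a point): Middle of the flap's bow handle: a round dark steel bar 8 mm thick, 90 mm long, parallel to the hinge, 40 mm (bar centre) above the flap's face. Shut: x -125, y 0, z 214 mm of the extractor. Axes: x along the flap to the hinge, y along the bar, z out of the face. A gripper pointing down can pinch it fore and aft, and the bar turns between the pads up to 1.55 rad.
- flap_hinge (a point): Middle of the hinge line, at x 0, y 0, z 170 mm of the extractor, axis along the extractor's y; the near edge swings up and away from the grille. The flap is aluminium, 4 mm thick, 236 mm wide, and reaches 138 mm from the hinge to the front. The bar is 125 mm from the hinge along the flap and 44 mm outward from the hinge line.
- filter_plate: The pre-filter plate, hidden under the flap: an aluminium frame round steel mesh, 190 mm wide (its y), 12 mm thick (its x), 100 mm high, with a black pull tab on the middle of its top edge; 0.17 to 0.31 kg. Origin: middle of its lower edge; z up. At the start its axes agree with the extractor's.
- plate_tab (a point): Middle of the TOP edge of the plate's black pull tab, 132 mm above the plate's lower edge (162 mm above the bench while in its guides). The tab is 9 mm thick (fore and aft), 50 mm wide and 32 mm high. Take it from above, fingers fore and aft of it.
- plate_edge_left (a point): End of the plate's lower edge at its y = +95 mm.
- plate_edge_right (a point): End of the plate's lower edge at its y = -95 mm.
- dust_tray: Open galvanised steel tray, 200 (x) by 280 (y) by 45 mm high, walls and floor 3 mm, loose, 0.8 kg. Origin: centre of its underside; its y runs along its long side. Turned up to about 0.4 rad; it stands on the other side from the extractor.
- rasp: Bystander: stone rasp with a wooden handle, about 320 mm long, 28 mm high, lying between extractor and tray. Origin near its middle, on the bench; x towards the blade's end.
- chisel: Bystander: steel stone chisel 195 mm long, 17 mm high, lying nearer the robot. Origin near its middle, on the bench; x along it.
- dust_brush: Bystander: wooden bench brush with dark bristles, 255 mm long, 43 mm high, lying nearer the robot. Origin near its middle, on the bench; x towards the bristles.
- rubbing_brick: Bystander: dark grey abrasive brick 50 by 150 by 45 mm, midway between the two, nearer the robot. Origin: centre of its underside.
- try_square: Bystander: try square, steel blade 180 mm and wooden stock, 14 mm high, lying at the left side. Origin: middle of the stock, on the bench.
- mallet: Bystander: round wooden mallet standing on its head, 100 mm across, 240 mm high, at the right side. Origin: centre of its underside.

How it is judged:
On the way, in this order (a step that is already met when the one before it is completed fails the run):
1. the flap stands open (value of joint flap above 1.2 rad), for 0.2 s.
2. the plate is drawn right out of the extractor, gripped, its lower edge above the top of the box, while the flap stands open (z of filter_plate in the frame of extractor above 0.17 m and contact force between the fingers and filter_plate above 1 N and value of joint flap above 1.2 rad), for 0.1 s.
At the end, for the whole second after the job is handed in: Plate held by the fingers (over 1 N), touching neither extractor nor tray, upright within 12 deg, under 30 mm/s; both ends of its lower edge within 94 mm (across) and 135 mm (along) of the tray's centre and 5 to 130 mm above its rim; flap still open past 1.2 rad (contact force between the fingers and filter_plate above 1 N and contact force between filter_plate and extractor below 0.2 N and contact force between filter_plate and dust_tray below 0.2 N and angle between filter_plate's own z axis and vertical below 0.21 rad and linear speed of filter_plate below 0.03 m/s and value of joint flap above 1.2 rad and x of plate_edge_left in the frame of dust_tray between -0.094 and 0.094 m and y of plate_edge_left in the frame of dust_tray between -0.135 and 0.135 m and z of plate_edge_left in the frame of dust_tray between 0.05 and 0.175 m and x of plate_edge_right in the frame of dust_tray between -0.094 and 0.094 m and y of plate_edge_right in the frame of dust_tray between -0.135 and 0.135 m and z of plate_edge_right in the frame of dust_tray between 0.05 and 0.175 m); the arm keeps its last pose, push and grip.
It fails at once if the dusty plate is tipped more than 30 degrees from upright (angle between filter_plate's own z axis and vertical above 0.53 rad).
It fails at once if the dust tray is shoved more than 30 mm (distance of dust_tray from where it was at the start of the episode above 0.03 m).
It fails at once if a tool or stone on the bench is moved more than 30 mm (distance of any of rasp, chisel, dust_brush, rubbing_brick, try_square, mallet from where it was at the start of the episode above 0.03 m).
It also fails if it takes over 51 s, if anything falls off the work surface, if the arm or the gripper's body presses on something with over 40 N, if the wrist force passes 120 N, or if a joint passes its speed limit or range.

ROBOT

A 7-joint arm with a two-finger parallel gripper is mounted at the origin on the work surface. World frame = base frame: x ahead of the robot, y to its left, z up, the work surface at z = 0. Lengths are in m, angles in rad, forces in N, time in s.
With the tool pointing down it reaches from about 0.4 to 0.9 m from the base axis. Payload 5.6 kg.
Tool frame: the origin (TCP) lies between the finger pads; the fingertips stand 19 mm ahead of it and the grasp point (between the pads) is the TCP; z points along the fingers, y is the line along which they close (so a half turn about z gives the same grasp; the last joint's range is limited). The gripper opens to 92 mm and grips with 3 to 60 N. Pads are 20 mm wide; open, the fingers measure 128 mm over their backs; the gripper's body (75 mm by 189 mm) begins 69 mm behind the grasp point.
Start: joints at [1.094, 0.468, -0.012, 1.603, 0.006, 1.071, -0.056], TCP at [0.273, -0.59, 0.234] pointing down, gripper open.
Joint ranges: [-2.53, 2.53], [-0.31, 2.02], [-1.57, 1.55], [0.28, 2.44], [-1.29, 4.43], [0.15, 1.84], [-2.92, 2.92]. Speed limits (rad/s): [2.57, 2.57, 3.14, 3.14, 3.14, 3.14, 3.14].

INTERFACE

Orientations are given as [roll, pitch, yaw] about the fixed x, y, z axes, in that order (R = Rz(yaw) Ry(pitch) Rx(roll)).
In Python, from plant import r gives the robot as it stands.
- The arm moves only by the tool jog_arm, never from a script. Its argument "targets" is a list of rows, each a list of 7 numbers: the turn, a rotation vector about the tool's x, y, z in rad, then the shift along the tool's x, y, z in mm, then the closure, from 0 (fully open) to 1 (shut). In form: [[rx, ry, rz, tx, ty, tz, grip], ...]. A call has 1 to 12 rows; each row is the pose to reach, as a shift and turn from the pose commanded when the call began, along the tool's axes at that moment; what a row does not reach only later rows make up. A row lasts 1/12 s, in which the tool goes at most 41.7 mm and 7.16 degrees, less where a joint would pass 70% of its speed; a pose out of reach is approached as far as the arm can. A call with a gripper value outside its range is refused whole. The fingers move at their own pace and stop on an object; "squeeze" is the grip in N (left out, the last holds). Time passes only in rows, so rows that repeat a pose let the fingers close. It gives the time, the measured TCP pose, the force, the opening and the grip force at its end, in the units of the state.
- r.get_state(): the state, without advancing time (a new reading comes with each control period).
- r.snapshot(name): name is "side" or "top" or "wrist"; returns a dict with "img" (420x560x3 uint8, red, green, blue), "range_z" (420x560 float32, m along the optical axis (not along the pixel's ray), 0 where there is no reading), "fx", "fy", "cx", "cy" (pixels), "R" (3x3) and "t" (3): a world point X has camera coordinates R X + t. Camera axes: x right, y down, z forward; pixel columns grow to the right and rows downward; lengths in m; the calibration is good to about 2 mm. A picture is of the moment at which its call begins.
- r.sign_off(): hands the job in; it is judged then, once.
The state is a dict: "time": time; "q": joint angles; "joint_velocities": joint speeds; "tau": joint torques, N m; "tcp_pos": TCP position; "tool_rot": TCP orientation; "wrist_force": force on the tool from outside, world axes, zero at the start; "torque": the same for the moment, N m; "width": opening from 0.0 (shut) to 1.0 (fully open); "finger_force": force on a finger pad.
Only numpy, scipy, OpenCV 4.12 (cv2) and the standard library are available. Lean on these libraries where they do the work, as an engineer would, in place of code of your own. Each camera call takes 0.05 s, during which the arm holds its last target. There are 200 camera calls.

## Working session

There is one attempt and no reset: what is moved stays moved. The work goes in short steps, Python scripts to look and compute and a tool call to move; the robot and the scene stay as the last step left them, time stands still between calls to the robot, and variables do not carry over. Pictures are saved under pics/ and viewed, at most 10 in all, crops included, and the job is handed in when it is done.

Besides the shell and the picture viewer there is one more tool, called after "Request:" as name([rows], argument=value, ...), one row to a line, values as JSON. jog_arm: Moves the arm, as the interface text tells. Its arguments: {"type":"object","properties":{"targets":{"type":"array"},"squeeze":{"type":"number"}},"required":["targets"]}

```bash
mkdir -p pics; ls; cat > h.py <<'E'
import numpy as np, cv2
from plant import r
def snap(n,f):
    s=r.snapshot(n); cv2.imwrite(f'pics/{f}.png',s['img'][:,:,::-1]); np.savez(f'{f}.npz',**s); return s
def pts(s):
    z=s['range_z']; v,u=np.mgrid[:z.shape[0],:z.shape[1]]
    P=np.stack([(u-s['cx'])/s['fx']*z,(v-s['cy'])/s['fy']*z,z],-1)
    W=(P-s['t'])@s['R']; W[z==0]=np.nan; return W
E
python3 - <<'E'
from h import *
a=snap('top','top1');b=snap('side','side1')
print(r.get_state())
for s in(a,b):print(s['R'],s['t'],s['fx'],s['cx'],s['cy'])
cv2.imwrite('pics/both.png',cv2.resize(np.hstack([a['img'],b['img']])[:,:,::-1],(800,300)))
E
```

```text
pics
{'time': 0.1, 'q': array([ 1.09400354,  0.46830072, -0.01162771,  1.60351366,  0.00598956,
        1.07141068, -0.05628533]), 'joint_velocities': array([-8.18910606e-05, -2.17408951e-03,  2.52038443e-04,  1.11783978e-04,
       -5.50764046e-04, -7.74546695e-04, -1.33738123e-03]), 'tau': array([ 1.31110603e-03, -5.21645701e+01, -1.21313642e-02, -2.44366837e+01,
       -5.67505625e-02,  1.40686298e-02,  3.93909033e-05]), 'tcp_pos': array([ 0.27295489, -0.58936837,  0.23273545]), 'tool_rot': array([-3.13999784e+00,  9.50542307e-05,  4.33760202e-01]), 'wrist_force': array([-0.28984212,  0.38912248, -0.04472188]), 'torque': array([-0.00664633,  0.01890799,  0.0034398 ]), 'finger_force': 0.0, 'width': 1.0010642908551344}
[[ 7.22925465e-02 -9.97383335e-01  5.19876000e-04]
 [-9.76748279e-01 -7.09023323e-02 -2.02325624e-01]
 [ 2.01833066e-01  1.41188466e-02 -9.79318167e-01]] [-0.05413961  0.49440867  1.66296917] 528.8995293696024 283.884659343929 207.23426281299768
[[-0.83527654 -0.54969071 -0.01237878]
 [-0.36468353  0.57071901 -0.73572123]
 [ 0.41148393 -0.61001635 -0.67717135]] [0.37576112 0.30512993 1.32943216] 474.9260317419788 284.90764443191654 215.3312361075227
```

View pics/top1.png

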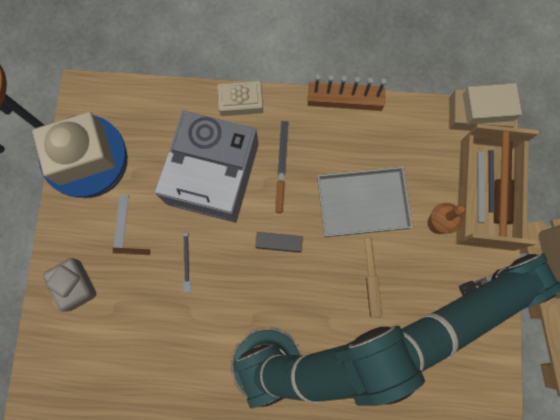

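View pics/side1.png

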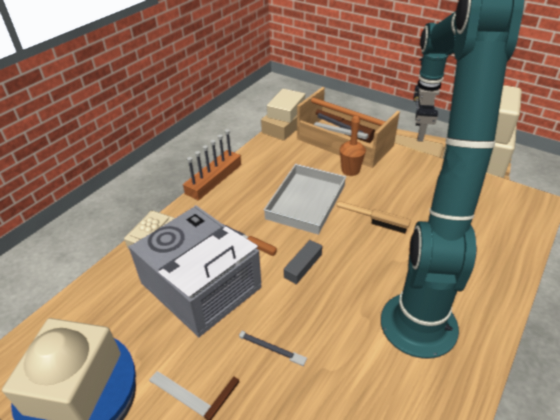

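```bash
python3 - <<'E'
from h import *
s=dict(np.load('top1.npz'));W=pts(s)
def reg(u0,u1,v0,v1,z0,z1):
    P=W[v0:v1,u0:u1].reshape(-1,3);return P[(P[:,2]>z0)&(P[:,2]<z1)]
def rect(P):
    (c,wh,a)=cv2.minAreaRect(P[:,:2].astype(np.float32));return np.round(c,4),np.round(wh,4),a
E=reg(145,268,100,230,.15,.19);print('ext',rect(E),len(E), np.percentile(E[:,2],[5,25,50,75,95]))
for e in [(145,268,100,230,.155,.176)]:print(rect(reg(*e)))
H=reg(165,222,180,210,.198,.26);print('handle',H.mean(0) if len(H) else 0,rect(H),len(H),H.min(0),H.max(0))
T=reg(308,420,160,245,.03,.06);print('rim',rect(T),len(T))
T=reg(308,420,160,245,.002,.06);print('tray',rect(T),len(T))
F=reg(170,235,165,205,.1,.3)
for u,v in [(180,170),(175,195),(195,165),(230,175),(228,205),(205,130),(206,185),(166,187),(240,165),(190,188),(191,190)]:print(u,v,W[v,u])
s=dict(np.load('side1.npz'));W=pts(s)
H=reg(200,245,243,285,.2,.26);print('handle side',len(H),rect(H),H.min(0),H.max(0))
E=reg(120,265,205,330,.15,.18);print('ext side',rect(E))
T=reg(260,350,165,232,.035,.06);print('rim side',rect(T))
for n in('top1','side1'):
  i=cv2.imread(f'pics/{n}.png'); x,y=(150,105) if n=='top1' else (125,205)
  cv2.imwrite(f'pics/c_{n}.png',cv2.resize(i[y:y+120,x:x+140],None,fx=5,fy=5,interpolation=2)[:600,:800])
E
```

```text
ext (array([0.6008, 0.2294]), array([0.2425, 0.2831]), 79.5128402709961) 6556 [0.1651891  0.17084951 0.17533419 0.18150839 0.18762148]
(array([0.6008, 0.2294]), array([0.2425, 0.2831]), 79.5128402709961)
handle [0.48184902 0.25125953 0.22806976] (array([0.4785, 0.2511]), array([0.0972, 0.0174]), 79.88282012939453) 109 [0.46795506 0.20333314 0.19964433] [0.49510223 0.29788269 0.24033535]
rim (array([ 0.5185, -0.2796]), array([0.2455, 0.2867]), 9.807504653930664) 708
tray (array([ 0.5444, -0.2843]), array([0.2942, 0.3771]), 3.6435790061950684) 6025
180 170 [0.56164746 0.30179041 0.18349092]
175 195 [0.48210029 0.30672788 0.18929931]
195 165 [0.58452245 0.26094736 0.1692662 ]
230 175 [0.56047547 0.1510332  0.17034435]
228 205 [0.46368892 0.14635917 0.18673198]
205 130 [0.6959265  0.240379   0.17799462]
206 185 [0.52152217 0.2190432  0.18048117]
166 187 [0.50378329 0.33553933 0.19283667]
240 165 [0.5928835  0.12297334 0.17495277]
190 188 [0.50708308 0.26468674 0.18779356]
191 190 [0.50168305 0.26147892 0.18553434]
handle side 160 (array([0.4839, 0.2534]), array([0.0993, 0.0132]), 79.822509765625) [0.46948111 0.20485769 0.20033941] [0.49564937 0.30330903 0.23591157]
ext side (array([0.6011, 0.2319]), array([0.2431, 0.2853]), 79.5694351196289)
rim side (array([ 0.5148, -0.3088]), array([0.2707, 0.3553]), 9.244780540466309)
```

View pics/c_top1.png

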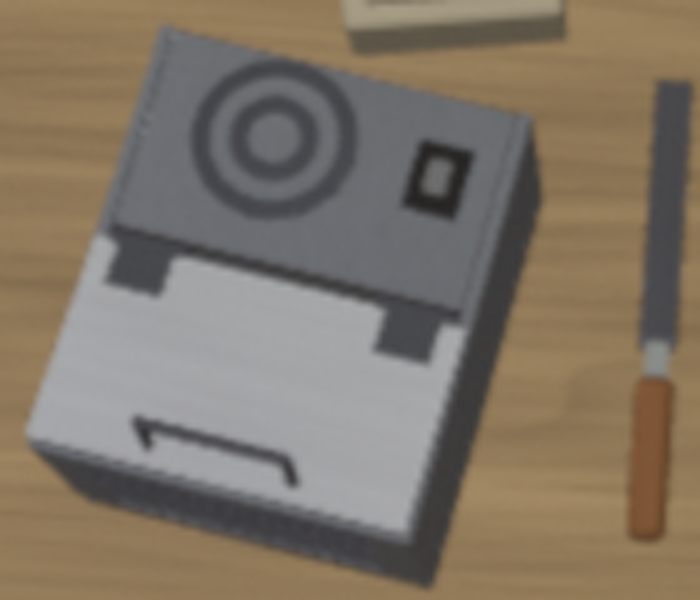

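Request:
jog_arm([
  [0,0,-0.1,0,0,-40,0],
  [0,0,-0.2,30,-25,-80,0],
  [0,0,-0.3,60,-55,-107,0],
  [0,0,-0.4,95,-85,-107,0],
  [0,0,-0.5,125,-115,-107,0],
  [0,0,-0.6,157,-145,-107,0],
  [0,0,-0.7,187,-175,-107,0],
  [0,0,-0.8,220,-205,-107,0],
  [0,0,-0.9,250,-235,-107,0],
  [0,0,-0.954,282,-265,-107,0],
  [0,0,-0.954,313,-295,-107,0],
  [0,0,-0.954,345,-325,-107,0],
])

```text
time: 1.1
tcp_pos: [0.436, -0.1823, 0.3405]
tool_rot: [-3.141, 0.0, 1.388]
wrist_force: [1.2, -0.5, -0.3]
width: 0.999
finger_force: 0.0
```

```bash
cat >> h.py <<'E'
from scipy.spatial.transform import Rotation as Ro
EXT=np.array([.601,.2305,0]); EY=-.183
RE=Ro.from_euler('z',EY)
def w(p): return EXT+RE.apply(p)
def mv(pos,yaw,tilt=0,st=None):
    """row (rotvec, shift mm) to world TCP pos, tool yaw, then tilt about tool x"""
    st=st or r.get_state(); R0=Ro.from_euler('xyz',st['tool_rot'])
    R1=Ro.from_euler('xyz',[np.pi,0,yaw])*Ro.from_rotvec([tilt,0,0])
    return np.round((R0.inv()*R1).as_rotvec(),3),np.round(R0.inv().apply(np.array(pos)-st['tcp_pos'])*1000,1)
E
python3 - <<'E'
from h import *
st=r.get_state();print(st['time'],st['q'],st['tcp_pos'],st['tool_rot'])
print(w([-.118,0,.32]),mv(w([-.118,0,.32]),EY+np.pi/2))
print(mv(w([-.118,0,.2295]),EY+np.pi/2))
# tray crop
i=cv2.imread('pics/top1.png');cv2.imwrite('pics/tray.png',cv2.resize(i[155:250,305:425],None,fx=6,fy=6,interpolation=2))
E
```

```text
1.1 [ 0.73449321  0.09100278 -0.43361972  1.86314321  0.04149211  1.19620002
  0.10401297] [ 0.43597878 -0.18226072  0.34050197] [-3.14146513e+00  4.09012809e-04  1.38754939e+00]
[0.48497034 0.25197367 0.32      ] (array([-0.,  0., -0.]), array([435.9, -31. ,  20.3]))
(array([-0.,  0., -0.]), array([435.9, -30.9, 110.8]))
```

View pics/tray.png

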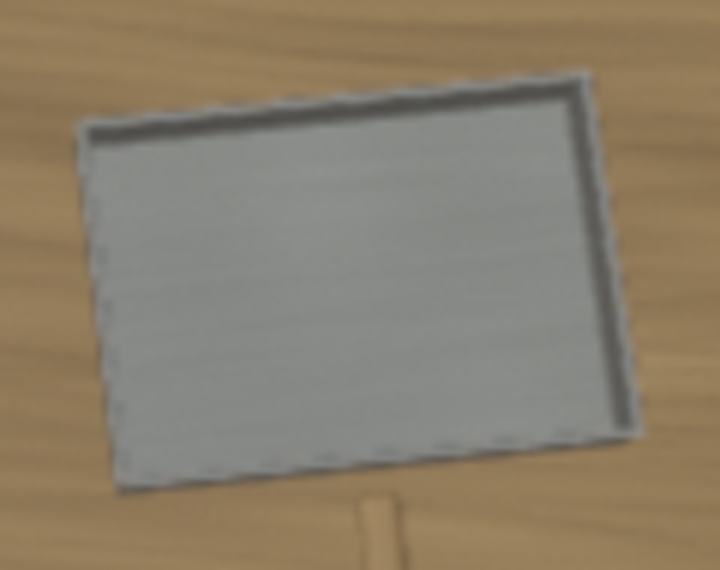

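Request:
jog_arm([
  [0,0,0,40,-3,0,0],
  [0,0,0,80,-7,0,0],
  [0,0,0,120,-10,0,0],
  [0,0,0,160,-14,0,0],
  [0,0,0,200,-18,0,0.2],
  [0,0,0,240,-22,0,0.4],
  [0,0,0,280,-25,0,0.5],
  [0,0,0,320,-29,0,0.5],
  [0,0,0,360,-33,0,0.5],
  [0,0,0,400,-36,0,0.5],
  [0,0,0,400,-36,0,0.5],
  [0,0,0,400,-36,0,0.5],
])

```text
time: 2.1
tcp_pos: [0.4725, 0.218, 0.34]
tool_rot: [-3.14, -0.0, 1.393]
wrist_force: [-0.7, 0.3, -0.0]
width: 0.498
finger_force: 0.0
```

```bash
python3 - <<'E'
from h import *
st=r.get_state();print(st['time'],st['q'],st['tcp_pos'],st['tool_rot'])
print(mv(w([-.118,0,.2295]),EY+np.pi/2))
s=dict(np.load('top1.npz'))
c=[]
for x,y in [(80,122),(590,73),(640,435),(120,490)]:
    u,v=305+x/6-.4,155+y/6-.4
    d=s['R'].T@np.array([(u-s['cx'])/s['fx'],(v-s['cy'])/s['fy'],1]);o=-s['R'].T@s['t'];c.append((o+d*(.045-o[2])/d[2])[:2])
c=np.array(c);print(c,c.mean(0));print([np.linalg.norm(c[i]-c[(i+1)%4]) for i in range(4)])
print([np.arctan2(*(a)[::-1]) for a in (c[0]-c[1],c[3]-c[2],c[0]-c[3],c[1]-c[2])])
a=snap('wrist','w1')
E
```

```text
2.1 [ 0.16521599  0.24057662 -0.77281074  1.7476065   0.17601246  1.22604822
 -0.83092944] [0.472479   0.21797391 0.33998738] [-3.13983253e+00 -4.69035618e-04  1.39305424e+00]
(array([-0.002, -0.   ,  0.005]), array([ 35.6,   6.5, 110.5]))
[[ 0.61459119 -0.12209896]
 [ 0.662779   -0.40048169]
 [ 0.46265798 -0.43272172]
 [ 0.41261203 -0.15556124]] [ 0.53816005 -0.2777159 ]
[np.float64(0.2825225757863662), np.float64(0.20270137029219806), np.float64(0.2816425562717038), np.float64(0.20473227686445344)]
[np.float64(1.7421970480684905), np.float64(1.7494381127964105), np.float64(0.16418065576609317), np.float64(0.15973023048787352)]
```

View pics/w1.png

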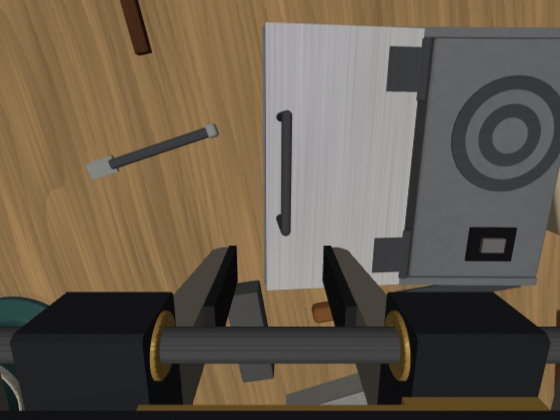

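```bash
python3 - <<'E'
from h import *
s=dict(np.load('w1.npz'));W=pts(s)
for box in [(278,296,130,215)]:
    P=W[box[2]:box[3],box[0]:box[1]].reshape(-1,3);P=P[(P[:,2]>.215)&(P[:,2]<.26)];L=RE.inv().apply(P-EXT)
    print(len(P),P.mean(0),L.mean(0),L.min(0),L.max(0),np.median(P[:,2]))
    print(np.polyfit(L[:,1],L[:,0],1))
for u,v in [(430,40),(420,180),(408,275),(350,100),(350,250),(540,35),(270,30),(268,280)]: print(u,v,RE.inv().apply(W[v,u]-EXT))
E
```

```text
865 [0.48184439 0.25431988 0.231448  ] [-0.12150072  0.00173817  0.231448  ] [-0.12522729 -0.03233859  0.22766994] [-0.11752808  0.03279234  0.23423038] 0.23154541693897157
[-0.00356045 -0.12149453]
430 40 [6.16138187e-05 1.06400134e-01 1.77069733e-01]
420 180 [ 0.00775257 -0.01353059  0.16962621]
408 275 [ 0.00714805 -0.1127809   0.16733402]
350 100 [-0.06574791  0.05761468  0.18298676]
350 250 [-0.05743326 -0.08049475  0.18117191]
540 35 [0.09681833 0.11234795 0.17001089]
270 30 [-0.13446705  0.11033164  0.18945033]
268 280 [-0.13683694 -0.10861567  0.18964033]
```

Request:
jog_arm([
  [0,0,0,20,3,30,0.5],
  [0,0,0.005,36,5,65,0.5],
  [0,0,0.005,36,5,95,0.5],
  [0,0,0.005,36,5,111,0.5],
  [0,0,0.005,36,5,111,1],
  [0,0,0.005,36,5,111,1],
  [0,0,0.005,36,5,111,1],
  [0,0,0.005,36,5,111,1],
], squeeze=25)

```text
time: 2.82
tcp_pos: [0.486, 0.2498, 0.2313]
tool_rot: [3.139, -0.001, 1.381]
wrist_force: [-0.7, -0.3, 0.3]
width: 0.234
finger_force: 0.0
```

```bash
python3 - <<'E'
from h import *
st=r.get_state();print(st['time'],st['q'],st['tcp_pos'],st['tool_rot'],RE.inv().apply(st['tcp_pos']-EXT),st['width'],st['finger_force'])
p0=RE.inv().apply(st['tcp_pos']-EXT)-[0,0,.170]
th0=np.arctan2(p0[2],-p0[0])-np.arctan2(.044,.125); print('th0',th0,np.hypot(p0[0],p0[2]))
for k,th in enumerate(np.linspace(th0,1.85,19)):
    a=th+np.arctan2(.044,.125); R=np.hypot(.125,.044)
    q=np.array([-R*np.cos(a),0,.17+R*np.sin(a)])
    tilt=.5*max(0,(th-th0))/(1.85-th0)
    d=q-(p0+[0,0,.17]); print(k,round(th,2),round(tilt,3),np.round([d[0]*1000,-d[2]*1000],1))
E
```

```text
2.8167 [ 0.05075316  0.40008295 -0.73381989  1.82630371  0.31064094  1.03001025
 -0.99489861] [0.48599297 0.24981066 0.23131884] [ 3.13880264e+00 -1.21108556e-03  1.38131017e+00] [-0.11660082 -0.0019408   0.23131884] 0.23354867811590255 0.0
th0 0.14568651859466208 0.1317412262600978
0 0.15 0.0 [-0.7 -0.4]
1 0.24 0.028 [  5.7 -11.2]
2 0.34 0.056 [ 13.  -21.3]
3 0.43 0.083 [ 21.3 -30.8]
4 0.52 0.111 [ 30.4 -39.4]
5 0.62 0.139 [ 40.3 -47.1]
6 0.71 0.167 [ 50.9 -53.8]
7 0.81 0.194 [ 62.1 -59.5]
8 0.9 0.222 [ 73.8 -64.1]
9 1.0 0.25 [ 85.8 -67.6]
10 1.09 0.278 [ 98.1 -69.9]
11 1.19 0.306 [110.6 -71.1]
12 1.28 0.333 [123.2 -71. ]
13 1.38 0.361 [135.6 -69.8]
14 1.47 0.389 [148.  -67.4]
15 1.57 0.417 [160.  -63.9]
16 1.66 0.444 [171.6 -59.2]
17 1.76 0.472 [182.8 -53.5]
18 1.85 0.5 [193.3 -46.7]
```

Fingers are still closing; let them finish.

Request:
jog_arm([
  [0,0,0,0,0,0,1],
  [0,0,0,0,0,0,1],
  [0,0,0,0,0,0,1],
  [0,0,0,0,0,0,1],
  [0,0,0,0,0,0,1],
], squeeze=25)

```text
time: 3.23
tcp_pos: [0.4826, 0.2506, 0.2302]
tool_rot: [-3.139, 0.001, 1.384]
wrist_force: [-6.7, -0.2, 4.5]
width: 0.078
finger_force: 25.0
```

Request:
jog_arm([
  [0,0,0,-1,0,-5,1],
  [0.014,0,0,3,0,-11,1],
  [0.028,0,0,3,6,-16,1],
  [0.056,0,0,3,10,-21,1],
  [0.07,0,0,2,14,-26,1],
  [0.083,0,0,0,18,-31,1],
  [0.1,0,0,0,23,-35,1],
  [0.111,0,0,0,27,-39,1],
  [0.125,0,0,0,32,-43,1],
  [0.139,0,0,0,37,-47,1],
  [0.153,0,0,0,42,-50.5,1],
  [0.167,0,0,0,48,-54,1],
], squeeze=30)

```text
time: 4.23
tcp_pos: [0.5293, 0.242, 0.285]
tool_rot: [-2.968, 0.001, 1.385]
wrist_force: [-10.1, -0.9, 5.7]
width: 0.073
finger_force: 30.0
```

```bash
sed -i 's/\[.601,.2305,0\]/[.598,.231,0]/' h.py; cat > arc.py <<'E'
from h import *
import sys
st=r.get_state();p0=RE.inv().apply(st['tcp_pos']-EXT);print(st['time'],p0,st['wrist_force'],st['width'],st['finger_force'],st['q'])
R=np.hypot(.125,.044);d0=np.arctan2(.044,.125)
th0=np.arctan2(p0[2]-.17,-p0[0])-d0;print('th',th0,np.hypot(p0[0],p0[2]-.17),R)
n=int(sys.argv[1]);end=float(sys.argv[2])
for k,th in enumerate(np.linspace(th0,end,n+1)[1:]):
    q=w([-R*np.cos(th+d0),0,.17+R*np.sin(th+d0)]); print(round(th,2),*mv(q,EY+np.pi/2,.5*(th-.15)/1.7,st))
E
python3 arc.py 12 1.5
```

```text
4.2333 [-0.0696011  -0.00167442  0.28502713] [-10.06064004  -0.90939291   5.65116742] 0.07306277036873193 30.003917813301086 [ 0.09401035  0.50079357 -0.73936652  1.57660674  0.21500459  1.31451033
 -0.85582057]
th 0.6881913878298874 0.13444535594241142 0.13251792331605564
0.76 [ 0.005  0.001 -0.003] [ 1.7  8.2 -4.2]
0.82 [ 0.025  0.001 -0.003] [ 1.7 15.5 -9.4]
0.89 [ 0.045  0.001 -0.003] [  1.7  23.2 -14.1]
0.96 [ 0.065  0.001 -0.003] [  1.7  31.1 -18.2]
1.03 [ 0.085  0.001 -0.003] [  1.8  39.3 -21.8]
1.09 [ 0.104  0.001 -0.003] [  1.8  47.8 -24.8]
1.16 [ 0.124  0.001 -0.003] [  1.8  56.4 -27.3]
1.23 [ 0.144  0.001 -0.003] [  1.8  65.2 -29.2]
1.3 [ 0.164  0.    -0.003] [  1.9  74.  -30.4]
1.36 [ 0.184  0.    -0.003] [  1.9  83.  -31.1]
1.43 [ 0.204  0.    -0.003] [  1.9  91.9 -31.2]
1.5 [ 0.224  0.    -0.003] [  1.9 100.9 -30.6]
```

Request:
jog_arm([
  [0.005,0,0,0,6,-4,1],
  [0.025,0,0,0,13,-9,1],
  [0.045,0,0,0,21,-14,1],
  [0.065,0,0,0,29,-18,1],
  [0.085,0,0,0,37,-22,1],
  [0.104,0,0,0,46,-25,1],
  [0.124,0,0,0,54,-27,1],
  [0.144,0,0,0,63,-29,1],
  [0.164,0,0,0,72,-30.5,1],
  [0.184,0,0,0,81,-31,1],
  [0.204,0,0,0,90,-31,1],
  [0.224,0,0,0,99,-30.5,1],
])

```text
time: 5.23
tcp_pos: [0.6339, 0.2227, 0.3018]
tool_rot: [-2.753, -0.004, 1.383]
wrist_force: [-1.7, -0.2, 11.3]
width: 0.072
finger_force: 30.0
```

```bash
python3 arc.py 6 1.84
```

```text
5.2333 [ 0.0368401  -0.00162372  0.30183223] [-1.68235977 -0.21097732 11.3484007 ] 0.07182683436466943 30.002979934215546 [ 0.05468094  0.76413324 -0.68526984  1.14700827  0.19362701  1.66046147
 -0.74685521]
th 1.504836537935219 0.13688290502410846 0.13251792331605564
1.56 [ 0.026 -0.006 -0.003] [1.6 7.9 3.7]
1.62 [ 0.042 -0.006 -0.003] [ 1.7 15.3  3.4]
1.67 [ 0.059 -0.006 -0.003] [ 1.7 22.7  3.6]
1.73 [ 0.075 -0.006 -0.003] [ 1.7 30.1  4.2]
1.78 [ 0.092 -0.006 -0.003] [ 1.7 37.4  5.2]
1.84 [ 0.108 -0.006 -0.003] [ 1.7 44.7  6.6]
```

Request:
jog_arm([
  [0,0,0,0,7,-1,1],
  [0,0,0,0,14,-1.5,1],
  [0,0,0,0,21,-1.5,1],
  [0,0,0,0,28,-1,1],
  [0,0,0,0,35,0,1],
  [0,0,0,0,42,1.5,1],
  [0,0,0,0,42,1.5,1],
])

```text
time: 5.82
tcp_pos: [0.6735, 0.2153, 0.2825]
tool_rot: [-2.757, -0.006, 1.38]
wrist_force: [5.8, 1.7, 4.9]
width: 0.074
finger_force: 30.0
```

```bash
python3 arc.py 1 1.84; python3 -c "
from h import *
s=snap('side','s2')"
```

```text
5.8167 [ 0.07704693 -0.00167939  0.28245083] [5.80541908 1.74273133 4.8795015 ] 0.07409941236354012 30.010779798030853 [ 0.03410907  0.83794648 -0.66062146  1.04618927  0.22392843  1.6839557
 -0.71694834]
th 1.8330382028072312 0.13631367844585718 0.13251792331605564
1.84 [ 0.112 -0.008 -0.004] [1.6 0.1 3.9]
```

View pics/s2.png

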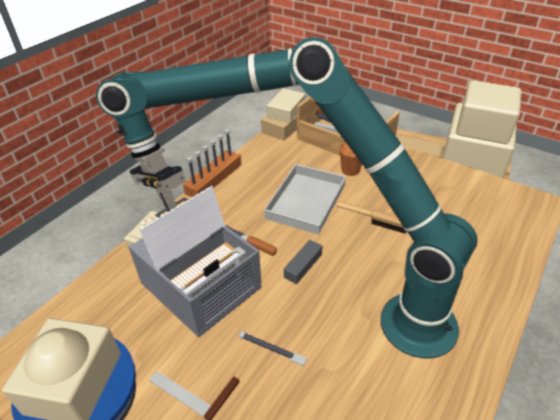

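Request:
jog_arm([
  [0,0,0,0,0,0,0.72],
  [0,0,0,0,0,0,0.72],
  [0,0,0,0,0,0,0.72],
  [0,0,0,0,0,-8,0.72],
  [0,0,0,0,0,-25,0.72],
  [0,0,0,0,0,-50,0.72],
  [0,0,0,0,0,-80,0.72],
  [0,0,0,0,0,-110,0.72],
  [-0.05,0,0,0,0,-130,0.72],
  [-0.1,0,0,0,0,-130,0.72],
], squeeze=30)

```text
time: 6.7
tcp_pos: [0.719, 0.2034, 0.4022]
tool_rot: [-2.863, -0.0, 1.379]
wrist_force: [0.6, -0.6, 0.9]
width: 0.279
finger_force: 0.0
```

```bash
python3 - <<'E'
from h import *
s=dict(np.load('s2.npz'));W=pts(s)
i=s['img'][250:285,190:235].astype(int);P=W[250:285,190:235]
m=(i.sum(-1)<110)&(P[...,2]>.125)
L=RE.inv().apply(P[m]-EXT);print(m.sum(),L.mean(0),L.min(0),L.max(0),np.percentile(L,[10,50,90],axis=0))
st=r.get_state();print(st['tcp_pos'],st['tool_rot'],st['width'],st['q'])
print(mv(w([-.075,0,.40]),EY+np.pi/2,0))
F=W[195:270,145:225].reshape(-1,3);F=RE.inv().apply(F-EXT);F=F[(F[:,2]>.185)&(F[:,2]<.31)&(abs(F[:,0])<.08)];print(len(F),np.polyfit(F[:,2]-.17,F[:,0],1))
E
```

```text
97 [-0.07489391  0.00296848  0.15260762] [-0.07871684 -0.01904354  0.13668919] [-0.07021787  0.02639076  0.16569989] [[-0.07659202 -0.01506158  0.14199463]
 [-0.07503694  0.00340037  0.15300883]
 [-0.07302067  0.02099604  0.16271177]]
[0.71902059 0.20335838 0.40219645] [-2.86273260e+00 -4.56036611e-04  1.37933309e+00] 0.27876444181448656 [-0.24254488  0.74351178 -0.06491821  0.80273002 -0.08898262  1.84249905
 -0.50049999]
(array([-0.279, -0.002, -0.008]), array([   3.5, -190.8,   56.9]))
3359 [0.31765818 0.00122702]
```

Request:
jog_arm([
  [-0.05,0,0,0,-30,0,0.6],
  [-0.15,0,0,2,-65,10,0.6],
  [-0.25,0,-0.008,3,-100,25,0.55],
  [-0.28,0,-0.008,3,-140,40,0.55],
  [-0.28,0,-0.008,3,-180,50,0.55],
  [-0.28,0,-0.008,3,-191,57,0.55],
  [-0.28,0,-0.008,3,-191,57,0.55],
])

```text
time: 7.28
tcp_pos: [0.5179, 0.2479, 0.3996]
tool_rot: [-3.135, -0.004, 1.396]
wrist_force: [0.8, 0.4, -0.0]
width: 0.449
finger_force: 0.0
```

```bash
python3 - <<'E'
from h import *
st=r.get_state();print(st['tcp_pos'],st['tool_rot'],st['width'],st['q'],RE.inv().apply(st['tcp_pos']-EXT))
s=snap('wrist','w2');W=pts(s);i=s['img'].astype(int)
L=RE.inv().apply(W.reshape(-1,3)-EXT).reshape(W.shape)
m=(i.sum(-1)<110)&(L[...,2]>.125)&(L[...,2]<.18)&(abs(L[...,0]+.075)<.03)&(abs(L[...,1])<.05)
print(m.sum());X=L[m];print(X.mean(0),np.percentile(X,[2,10,50,90,98],axis=0))
n,lab,stt,c=cv2.connectedComponentsWithStats(m.astype(np.uint8));print(stt,c)
for t in (0,-.06): print(mv(w([-.0745,.001,.157]),EY+np.pi/2,t))
E
```

```text
[0.51788438 0.24785158 0.39958029] [-3.13463365 -0.00442373  1.39629889] 0.4488030786514067 [-0.39022773  0.22654747 -0.13439713  1.56549733  0.02277821  1.35408392
 -0.7006766 ] [-0.08184452  0.00199073  0.39958029]
260
[-0.07357856  0.00134062  0.16242568] [[-0.07671353 -0.02364573  0.1556832 ]
 [-0.07640335 -0.01890171  0.16158311]
 [-0.07376458  0.00129194  0.16273411]
 [-0.07077738  0.02129456  0.16369798]
 [-0.07033121  0.02468697  0.16420233]]
[[     0      0    560    420 234940]
 [   287    169      6     44    260]] [[279.48894186 209.52066059]
 [289.49230769 190.83076923]]
(array([-0.006, -0.004,  0.006]), array([ -1.2,   5.8, 242.2]))
(array([-0.066, -0.004,  0.005]), array([ -1.2,   5.8, 242.2]))
```

View pics/w2.png

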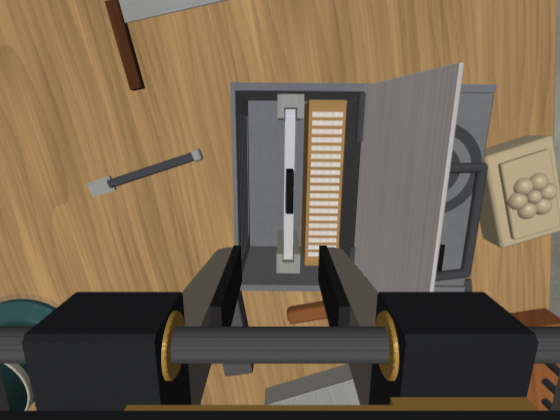

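Request:
jog_arm([
  [-0.066,-0.004,0.005,-1,6.5,30,0.55],
  [-0.066,-0.004,0.005,-1,6.5,70,0.6],
  [-0.066,-0.004,0.005,-1,6.5,110,0.6],
  [-0.066,-0.004,0.005,-1,6.5,145,0.6],
  [-0.066,-0.004,0.005,-1,6.5,175,0.6],
  [-0.066,-0.004,0.005,-1,6.5,200,0.6],
  [-0.066,-0.004,0.005,-1,6.5,215,0.6],
  [-0.066,-0.004,0.005,-1,6.5,225,0.6],
  [-0.066,-0.004,0.005,-1,6.5,225,0.6],
])

```text
time: 8.08
tcp_pos: [0.527, 0.2431, 0.1698]
tool_rot: [3.086, 0.004, 1.383]
wrist_force: [-0.0, -0.3, 0.4]
width: 0.401
finger_force: 0.0
```

```bash
python3 - <<'E'
from h import *
st=r.get_state();print(st['tcp_pos'],st['tool_rot'],st['width'],st['wrist_force'],RE.inv().apply(st['tcp_pos']-EXT))
print(mv(w([-.0737,.001,.157]),EY+np.pi/2,-.06))
E
```

```text
[0.52702824 0.24306708 0.16981448] [3.08645731 0.0040186  1.38339532] 0.4014610795767089 [-0.01868729 -0.33582024  0.36357009] [-0.07198266 -0.00104988  0.16981448]
(array([-0.005,  0.004, -0.004]), array([ 2.1, -2.4, 12.7]))
```

Request:
jog_arm([
  [0,0,0,2,-2,6,0.6],
  [0,0,0,2,-2,12,0.7],
  [0,0,0,2,-2,14,1],
  [0,0,0,2,-2,14,1],
  [0,0,0,2,-2,14,1],
  [0,0,0,2,-2,14,1],
  [0,0,0,2,-2,14,1],
  [0,0,0,2,-2,14,1],
  [0,0,0,2,-2,14,1],
], squeeze=35)

```text
time: 8.83
tcp_pos: [0.5256, 0.2468, 0.159]
tool_rot: [3.084, 0.001, 1.385]
wrist_force: [-2.8, 0.3, 5.9]
width: 0.097
finger_force: 34.8
```

Request:
jog_arm([
  [0,0,0,0,0.3,-5,1],
  [0,0,0,0,0.9,-15,1],
  [0,0,0,0,1.4,-25,1],
  [0,0,0,0,2.1,-37,1],
  [0,0,0,0,2.8,-50,1],
  [0,0,0,0,3.7,-65,1],
  [0,0,0,0,4.6,-80,1],
  [0,0,0,0,5.4,-95,1],
  [0,0,0,0,6.3,-110,1],
  [0,0,0,0,7.4,-130,1],
  [0,0,0,0,8.6,-150,1],
  [0,0,0,0,9.7,-170,1],
], squeeze=40)

```text
time: 9.83
tcp_pos: [0.5269, 0.2464, 0.3316]
tool_rot: [3.08, -0.001, 1.384]
wrist_force: [0.9, 0.5, -2.0]
width: 0.095
finger_force: 40.0
```

Request:
jog_arm([
  [0,0,0,0,1,-20,1],
  [0,0,0,0,2.3,-40,1],
  [0,0,0,0,2.3,-40,1],
])

```text
time: 10.08
tcp_pos: [0.5283, 0.2475, 0.3751]
tool_rot: [3.074, -0.006, 1.384]
wrist_force: [-0.3, 0.3, -1.3]
width: 0.094
finger_force: 40.0
```

```bash
python3 - <<'E'
from h import *
s=snap('side','s3')
st=r.get_state();print(st['tcp_pos'],st['tool_rot'],st['width'],st['wrist_force'],RE.inv().apply(st['tcp_pos']-EXT),st['q'],st['finger_force'])
ty=.165;T=np.array([.538,-.278,0])
print(mv([.538,-.278,.36],ty+np.pi/2,-.06))
E
```

```text
[0.52742713 0.24706478 0.37235021] [ 3.07668449 -0.00331309  1.38444415] 0.09402476667711579 [-0.04564791  0.59798253 -2.88106173] [-0.07231793  0.00295366  0.37235021] [-0.40696617  0.22197484 -0.13174763  1.6320904   0.073276    1.23920419
 -0.74336528] 39.96003806591034
(array([ 0.005,  0.019, -0.351]), array([-514.1,  106.8,   17.6]))
```

View pics/s3.png

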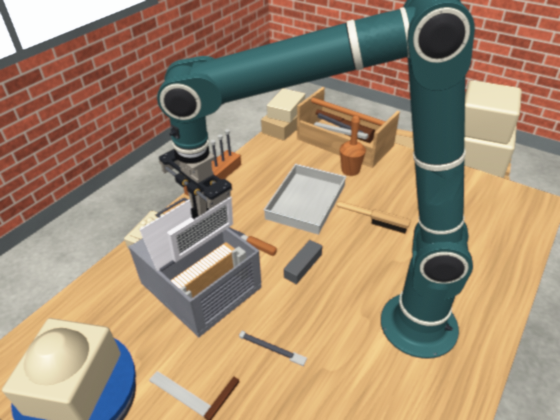

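Request:
jog_arm([
  [0,0,0,-8,1.7,0.3,1],
  [0,0,-0.02,-26,5.5,0.5,1],
  [0,0,-0.04,-50,10.5,1,1],
  [0,0.002,-0.06,-76,16,1.5,1],
  [0,0.004,-0.08,-102,21,2,1],
  [0,0.005,-0.1,-128,26.5,2.5,1],
  [0,0.006,-0.12,-154,32,3,1],
  [0,0.007,-0.14,-180,37.5,3.5,1],
  [0,0.008,-0.16,-206,43,4,1],
  [0,0.009,-0.18,-232,48,4.5,1],
  [0,0.01,-0.2,-256,53,5,1],
  [0,0.01,-0.21,-276,57,5,1],
])

```text
time: 11.13
tcp_pos: [0.5298, -0.0383, 0.3657]
tool_rot: [3.086, 0.004, 1.594]
wrist_force: [0.4, 0.5, -2.2]
width: 0.094
finger_force: 40.0
```

```bash
python3 - <<'E'
from h import *
st=r.get_state();print(st['time'],st['tcp_pos'],st['tool_rot'],st['width'],st['wrist_force'],st['finger_force'])
print(mv([.538,-.278,.36],.165+np.pi/2,-.03))
E
```

```text
11.1333 [ 0.52975419 -0.03826112  0.36565548] [3.08634572 0.00434414 1.59374779] 0.0936186847164064 [ 0.44243769  0.50781453 -2.17730157] 39.96059060096741
(array([ 0.025,  0.01 , -0.142]), array([-239.8,    2.4,    6.8]))
```

Request:
jog_arm([
  [0.003,0.001,-0.01,-20,0,0.5,1],
  [0.005,0.002,-0.03,-45,0.5,1,1],
  [0.008,0.003,-0.05,-72,1,2,1],
  [0.01,0.004,-0.07,-100,1.2,3,1],
  [0.013,0.005,-0.09,-128,1.5,4,1],
  [0.016,0.006,-0.11,-156,1.8,5,1],
  [0.02,0.008,-0.13,-184,2,6,1],
  [0.025,0.01,-0.142,-210,2,7,1],
  [0.025,0.01,-0.142,-230,2,7,1],
  [0.025,0.01,-0.142,-240,2,7,1],
  [0.025,0.01,-0.142,-240,2,7,1],
  [0.025,0.01,-0.142,-240,2,7,1],
])

```text
time: 12.13
tcp_pos: [0.5387, -0.2744, 0.3602]
tool_rot: [3.11, -0.002, 1.737]
wrist_force: [0.4, 0.6, -2.2]
width: 0.096
finger_force: 40.0
```

```bash
python3 - <<'E'
from h import *
s=snap('side','s4');t=snap('top','t4')
st=r.get_state();print(st['time'],st['tcp_pos'],st['tool_rot'],st['width'],st['wrist_force'],st['finger_force'])
RT=Ro.from_euler('z',.165);T=np.array([.538,-.278,0])
W=pts(s);L=RT.inv().apply((W-T).reshape(-1,3)).reshape(W.shape)
m=(L[...,2]>.12)&(L[...,2]<.335)&(abs(L[...,0])<.05)&(abs(L[...,1])<.12)
X=L[m];v,u=np.where(m);print(m.sum(),X.min(0),X.max(0),'px',u.min(),u.max(),v.min(),v.max())
A=np.c_[X[:,1:],np.ones(len(X))];c,*_=np.linalg.lstsq(A,X[:,0],rcond=None);print('plane x=ay+bz+c',c)
print('z lo/hi pctl',np.percentile(X[:,2],[1,5,95,99]),'y',np.percentile(X[:,1],[1,99]))
print('move z:',mv(st['tcp_pos']-[0,0,.135],.165+np.pi/2,0))
i=np.hstack([cv2.imread('pics/s4.png')[60:300,180:420],cv2.imread('pics/t4.png')[100:340,260:500]]);cv2.imwrite('pics/v4.png',cv2.resize(i,(800,400)))
E
```

```text
12.2333 [ 0.53941735 -0.27301636  0.36084003] [ 3.10923678e+00 -1.65832380e-03  1.73977310e+00] 0.0928750051793757 [ 0.46935041 -0.30685676 -2.68646831] 39.96089279651642
696 [-0.00358916 -0.09647457  0.23054237] [0.01454665 0.10402112 0.33479891] px 293 319 108 164
plane x=ay+bz+c [ 0.00701454 -0.0188575   0.00880423]
z lo/hi pctl [0.23335723 0.23721788 0.33279254 0.33419076] y [-0.09118617  0.10160711]
move z: (array([ 0.032, -0.002,  0.004]), array([ -0.2,  -4.4, 134.9]))
```

View pics/v4.png

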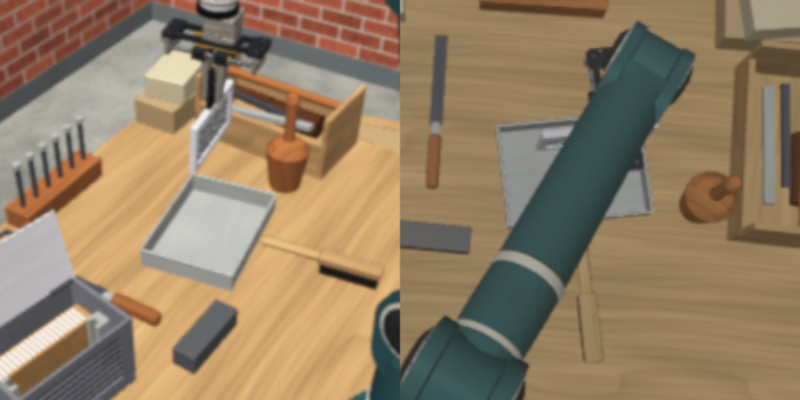

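Request:
jog_arm([
  [0,0,0,-1,-0.4,10,1],
  [0,0,0,-2,-1,28,1],
  [0,0,0,-3,-1.6,48,1],
  [0,0,0,-5,-2.2,68,1],
  [0,0,0,-5,-2.9,88,1],
  [0,0,0,-5,-3.4,104,1],
  [0,0,0,-5,-3.7,113,1],
  [0,0,0,-5,-3.8,116,1],
  [0,0,0,-5,-3.8,116,1],
  [0,0,0,-5,-3.8,116,1],
  [0,0,0,-5,-3.8,116,1],
  [0,0,0,-5,-3.8,116,1],
])

```text
time: 13.23
tcp_pos: [0.5406, -0.28, 0.2463]
tool_rot: [3.107, 0.001, 1.738]
wrist_force: [-0.5, 0.4, -1.5]
width: 0.096
finger_force: 40.0
```

```bash
python3 - <<'E'
from h import *
s=snap('side','s5')
st=r.get_state();print(st['time'],st['tcp_pos'],st['tool_rot'],st['width'],st['wrist_force'],st['finger_force'],abs(st['joint_velocities']).max())
RT=Ro.from_euler('z',.165);T=np.array([.538,-.278,0])
W=pts(s);L=RT.inv().apply((W-T).reshape(-1,3)).reshape(W.shape)
m=(L[...,2]>.08)&(L[...,2]<.22)&(abs(L[...,0])<.05)&(abs(L[...,1])<.12)
X=L[m];A=np.c_[X[:,1:],np.ones(len(X))];c,*_=np.linalg.lstsq(A,X[:,0],rcond=None)
print(m.sum(),X.min(0),X.max(0),c,np.percentile(X[:,1:],[1,99],axis=0))
L=RE.inv().apply(W[195:270,145:225].reshape(-1,3)-EXT);F=L[(L[:,2]>.2)&(L[:,2]<.29)&(abs(L[:,0])<.08)];print('flap',len(F),np.polyfit(F[:,2]-.17,F[:,0],1))
cv2.imwrite('pics/v5.png',cv2.resize(s['img'][60:300,100:420,::-1],(800,600)))
E
```

```text
13.2833 [ 0.54044542 -0.27999152  0.24612899] [3.10756817e+00 5.44009036e-04 1.73758400e+00] 0.09545356311938644 [ 0.03099169 -0.01267247 -2.39351587] 39.960479736328125 0.0049381235338082615
580 [-0.00157775 -0.10474905  0.11420621] [0.01514201 0.09654537 0.21955303] [ 0.00717738 -0.01523374  0.00741543] [[-0.0995942   0.11846721]
 [ 0.09448877  0.21920445]]
flap 2517 [ 0.34827894 -0.00113031]
```

View pics/v5.png

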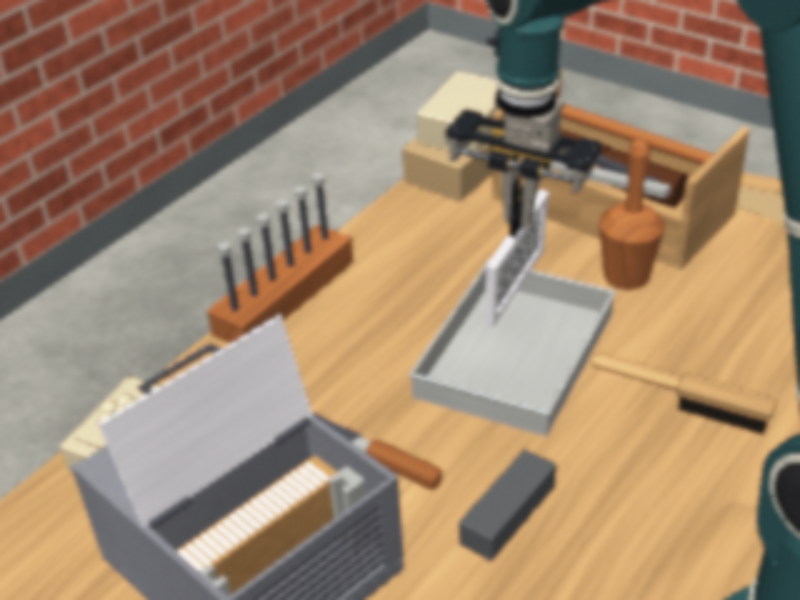

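The plate hangs upright and still over the tray, its lower edge about 70 mm above the rim, and the flap stands open.

```bash
python3 -c "
from plant import r
print(r.sign_off())"
```

```text
the job is handed in; nothing more can be done
None
```

The job is handed in at about 13 s of the 51 s allowed, with no verdict shown yet: the flap stands open, and the plate is out and held upright and still over the tray, its lower edge about 70 mm above the rim. On the way, one reading put joint 6 at 1.842 rad against its 1.84 limit, and the run carried on normally after it.

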